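# Feel for the full soap tin and stow it in the tote

## Robot

A 6-joint arm with a two-finger parallel gripper is mounted at the origin on the work surface. World frame = base frame: x ahead of the robot, y to its left, z up, the work surface at z = 0. Lengths are in m, angles in rad, forces in N, time in s.
With the tool pointing down it reaches from about 0.25 to 0.775 m from the base axis. Payload 4 kg.
Tool frame: the origin (TCP) lies midway between the tips of the shut fingers; the grasp point (between the pads) lies 19 mm behind it; z points along the fingers, x is the direction in which the jaws open and shut, and the axes are right-handed (so a half turn about z gives the same grasp; the last joint's range is limited). The gripper opens to 94 mm and grips with 3 to 60 N. Pads are 16 mm wide; open, the fingers measure 119 mm over their backs; the gripper's body (75 mm by 177 mm) begins 78 mm behind the grasp point.
Start: joints at [1.194, 0.087, 1.371, -0, 1.684, -0.103], TCP at [0.149, 0.53, 0.206] pointing down, gripper open.
Joint ranges: [-3.1, 3.1], [-0.76, 2.03], [0.27, 2.55], [-1.08, 4.22], [0.17, 2.65], [-2.57, 2.57]. Speed limits (rad/s): [2.79, 2.79, 3.14, 3.14, 3.14, 3.14].

## Interface

Orientations are given as [roll, pitch, yaw] about the fixed x, y, z axes, in that order (R = Rz(yaw) Ry(pitch) Rx(roll)).
In Python, from bench import * gives the robot as it stands.
- The arm moves only by the tool send_rows, never from a script. Its argument "rows" is one flat list of numbers, 7 for each row, row after row: the shift along the world's x, y, z in mm, then the turn, a rotation vector about the world's x, y, z in degrees, then the opening, from 0 (shut) to 1 (fully open). A call has exactly 8 rows; each row shifts and turns the commanded pose from where the row before left it; what a row does not reach is not made up. A row lasts 1/8 s, in which the tool goes at most 62.5 mm and 10.7 degrees, less where a joint would pass 70% of its speed; a pose out of reach is approached as far as the arm can. A call is refused whole if a number of a shift passes 62.5 or a number of a turn 10.7, either way. A call with a gripper value outside its range is refused whole. The fingers move at their own pace and stop on an object; the grip force is fixed at half the most. Time passes only in rows, so rows that do not move let the fingers close, or fill a call up. It gives the time, the measured TCP pose, the force and the opening at its end, in the units of the state.
- get_obs(): the state, without advancing time (a new reading comes with each control period).
- snapshot(name): name is "scene" or "top" or "wrist"; returns a dict with "color" (420x560x3 uint8, red, green, blue), "intrinsics" (3x3 intrinsics, pixels), "rvec" (rotation vector, rad) and "tvec" (3), from world to camera coordinates, as OpenCV has them; the wrist camera has in their place "T_tool_cam" (4x4, takes a point from camera to tool coordinates, whose origin is the TCP and whose axes are the tool frame's). Camera axes: x right, y down, z forward; pixel columns grow to the right and rows downward; lengths in m; the calibration is good to about 2 mm. A picture is of the moment at which its call begins: read the wrist's pose just before it. There is no depth.
- close_job(): hands the job in, once; it reports no verdict.
The state is a dict: "time": time; "joint_positions": joint angles; "qvel": joint speeds; "joint_torque": joint torques, N m; "tool_pos": TCP position; "ee_rot": TCP orientation; "wrist_force": force on the tool from outside, world axes, zero at the start; "wrist_torque": the same for the moment, N m; "width": finger opening in m.
Only numpy, scipy, OpenCV 4.12 (cv2) and the standard library are available. Lean on these libraries where they do the work, as an engineer would, in place of code of your own. Each camera call takes 0.05 s, during which the arm holds its last target.

## Task

Two soap tins, one with a blue lid and one with a green lid, stand in the narrow cardboard carton; one is full, the other nearly empty, and only their weight tells which. Lift the blue-lidded tin well up and hold it a moment to feel its weight, put it down outside the tote, then do the same with the green-lidded one. Then lower the heavier tin, without dropping it, into the free gap between the packed cartons of the clear tote so that it stands upright on the tote's floor; leave the lighter one standing upright on the bench or in its carton, and do not disturb the lotion bottle, the candle jar or the roll of tape.

Things in the scene. Friction and masses are not known exactly. Their poses are not given: they have to be found in the camera images.
- carton: Narrow open cardboard carton, fixed, on either side of the bench. Origin: centre of its underside. 248 (own x) x 78 (own y) x 86 mm high, walls and floor 4 mm; end flaps reach 45 mm beyond its x ends. The tins stand on its floor about 50 mm either side of its middle along x. Only 6 mm is left between tins and long walls: fingers fit only along x, where 45 mm or more is free each side of a tin.
- blue_tin_center (a point): Closed soap tin with blue lid and pale straight sides, upright: 38 mm (own x) by 58 mm (own y), 75 mm high (z up), gripped across either. This point is its centre, 37.5 mm above its underside. Starts in the carton with its axes along the carton's; the tins may be swapped. Either may be the full one (0.45 to 0.65 kg); the other weighs 0.12 to 0.22 kg. It can swing in a weak grip.
- green_tin_center (a point): Closed soap tin with green lid and pale straight sides, upright: 38 mm (own x) by 58 mm (own y), 75 mm high (z up), gripped across either. This point is its centre, 37.5 mm above its underside. Starts in the carton with its axes along the carton's; the tins may be swapped. Either may be the full one (0.45 to 0.65 kg); the other weighs 0.12 to 0.22 kg. It can swing in a weak grip.
- tote: Clear plastic tote with blue rim, open on top, fixed, on the other side of the bench. Origin: centre of its underside. 300 (own x) x 184 (own y) x 95 mm high, walls and floor 4 mm; blue lid halves hang outside its long sides, 25 mm farther out. Fixed cardboard cartons, tops 92 mm above the bench, fill it except for one gap across its middle.
- tote_gap (a point): Middle of the floor of the gap in the tote, 4 mm above the bench, axes as the tote's. The gap is 54 mm wide (x), 176 mm long (y) and 88 mm deep between the packed cartons. A tin enters with its 58 mm side along y; fingers then fit only along y, before and behind the tin.
- lotion: Bystander: orange plastic lotion bottle, 52 mm diameter, 125 mm high, standing; origin at the centre of its underside.
- candle: Bystander: amber glass candle jar with wooden cap, 68 mm diameter, 75 mm high, standing; origin at the centre of its underside.
- tape_roll: Bystander: yellow roll of tape lying flat, 90 mm diameter, 48 mm high; origin at the centre of its underside.
Not all that is in view belongs to the job. Leave any purple or red look-alike of the part that bears blue_tin_center alone.

How it is judged:
On the way, in this order (a step that is already met when the one before it is completed fails the run):
1. the blue-lidded tin is held at least 5 cm up (its centre over 92 mm) for 0.3 s while the green-lidded one stands (height (world z) of blue_tin_center above 0.092 m and height (world z) of green_tin_center below 0.06 m), for 0.3 s.
2. the green-lidded tin is held at least 5 cm up (its centre over 92 mm) for 0.3 s while the blue-lidded one is down again, outside the tote (height (world z) of green_tin_center above 0.092 m and height (world z) of blue_tin_center below 0.06 m and horizontal distance between blue_tin_center and tote_gap above 0.1 m), for 0.3 s.
At the end, for the whole second after the job is handed in: Heavier tin (over 3.1 N on the tote) still, upright within 0.12 rad on the gap's floor: centre within 20 mm of the gap's middle across, 60 mm along, underside within 6 mm of the floor. Lighter tin still, upright within 0.12 rad, centre 30-50 mm above the bench, over 100 mm from the gap's middle (((x of blue_tin_center in the frame of tote_gap between -0.02 and 0.02 m and y of blue_tin_center in the frame of tote_gap between -0.06 and 0.06 m and z of blue_tin_center in the frame of tote_gap below 0.043 m and angle between each of blue_tin_center, green_tin_center's own z axis and vertical below 0.12 rad and linear speed of each of blue_tin, green_tin below 0.03 m/s and contact force between blue_tin and tote above 3.1 N and height (world z) of green_tin_center between 0.03 and 0.05 m and horizontal distance between green_tin_center and tote_gap above 0.1 m) or (x of green_tin_center in the frame of tote_gap between -0.02 and 0.02 m and y of green_tin_center in the frame of tote_gap between -0.06 and 0.06 m and z of green_tin_center in the frame of tote_gap below 0.043 m and angle between each of green_tin_center, blue_tin_center's own z axis and vertical below 0.12 rad and linear speed of each of green_tin, blue_tin below 0.03 m/s and contact force between green_tin and tote above 3.1 N and height (world z) of blue_tin_center between 0.03 and 0.05 m and horizontal distance between blue_tin_center and tote_gap above 0.1 m))); the robot touches nothing.
It fails at once if the lotion bottle is moved more than 30 mm (distance of lotion from where it was at the start of the episode above 0.03 m).
It fails at once if the candle jar is moved more than 30 mm (distance of candle from where it was at the start of the episode above 0.03 m).
It fails at once if the roll of tape is moved more than 30 mm (distance of tape_roll from where it was at the start of the episode above 0.03 m).
It fails at once if a tin is dropped into the tote (faster than 0.5 m/s in the gap) ((horizontal distance between blue_tin_center and tote_gap below 0.07 m and height (world z) of blue_tin_center below 0.1 m and linear speed of blue_tin above 0.5 m/s) or (horizontal distance between green_tin_center and tote_gap below 0.07 m and height (world z) of green_tin_center below 0.1 m and linear speed of green_tin above 0.5 m/s)).
It also fails if it takes over 69 s, if anything falls off the work surface, if the arm or the gripper's body presses on something with over 40 N, if the wrist force passes 120 N, or if a joint passes its speed limit or range.

## Working session

There is one attempt and no reset: what is moved stays moved. The work goes in short steps, Python scripts to look and compute and a tool call to move; the robot and the scene stay as the last step left them, time stands still between calls to the robot, and variables do not carry over. Pictures are saved under pics/ and viewed, and the job is handed in when it is done.

Besides the shell and the picture viewer there is one more tool, called after "Emit:" as name(argument=value, ...) on one line, values as JSON. send_rows: Moves the arm, as the interface text tells. Its arguments: {"type":"object","properties":{"rows":{"type":"array","items":{"type":"number"}}},"required":["rows"]}

```bash
ls; mkdir -p pics; python3 - <<'E'
from bench import *
import cv2
o=get_obs();print(o)
for n in("scene","top","wrist"):
    s=snapshot(n);cv2.imwrite(f"pics/{n}0.png",s["color"][:,:,::-1])
    print(n,{k:v for k,v in s.items() if k!="color"})
E
```

```text
pics
{'time': 0.0, 'joint_positions': array([ 1.19394316e+00,  8.79385177e-02,  1.37223970e+00,  4.55642385e-05,
        1.68359964e+00, -1.03111578e-01]), 'qvel': array([-7.34723637e-04, -1.95973945e-04, -3.93134529e-04,  8.99404265e-05,
       -4.48197119e-04, -2.71166372e-04]), 'joint_torque': array([ 2.43498653e-04, -3.40166652e+01, -3.02431262e+01,  7.18586636e-02,
        3.26931174e-02, -1.82814288e-04]), 'tool_pos': array([0.14847769, 0.52901209, 0.20432058]), 'ee_rot': array([-3.14132269e+00,  2.16893173e-03,  1.29706012e+00]), 'wrist_force': array([ 0.11477483,  0.75526621, -0.50554376]), 'wrist_torque': array([-0.02367191,  0.02003769, -0.00818596]), 'width': 0.09405397054382393}
scene {'intrinsics': array([[465.998856  ,   0.        , 283.36466033],
       [  0.        , 465.998856  , 213.79039252],
       [  0.        ,   0.        ,   1.        ]]), 'rvec': array([ 1.03850203,  2.52492456, -0.91636638]), 'tvec': array([ 0.39939747, -0.29372101,  1.42424555])}
top {'intrinsics': array([[495.41124179,   0.        , 277.68481102],
       [  0.        , 495.41124179, 215.43715896],
       [  0.        ,   0.        ,   1.        ]]), 'rvec': array([ 2.17313794, -2.17372341,  0.13955623]), 'tvec': array([0.01365398, 0.62053395, 1.29864816])}
wrist {'intrinsics': array([[328.96786877,   0.        , 278.73145441],
       [  0.        , 328.96786877, 213.88023744],
       [  0.        ,   0.        ,   1.        ]]), 'T_tool_cam': array([[ 9.99999324e-01,  8.59253420e-04, -7.83488836e-04,
        -6.54390063e-04],
       [-6.14934994e-04,  9.62623242e-01,  2.70843341e-01,
        -7.95513576e-02],
       [ 9.86927631e-04, -2.70842676e-01,  9.62623120e-01,
        -1.78561828e-01],
       [ 0.00000000e+00,  0.00000000e+00,  0.00000000e+00,
         1.00000000e+00]])}
```

View pics/scene0.png

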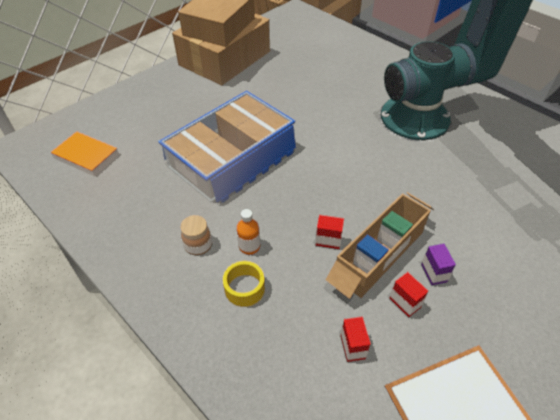

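View pics/top0.png

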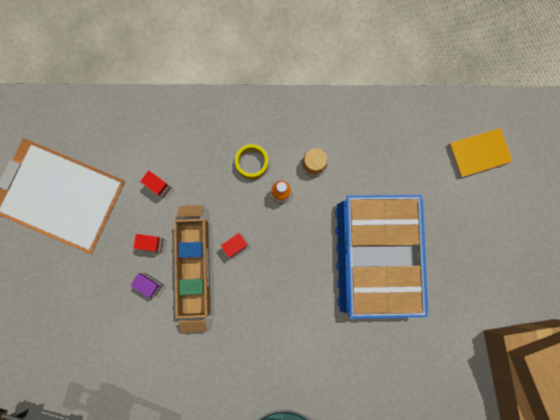

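View pics/wrist0.png

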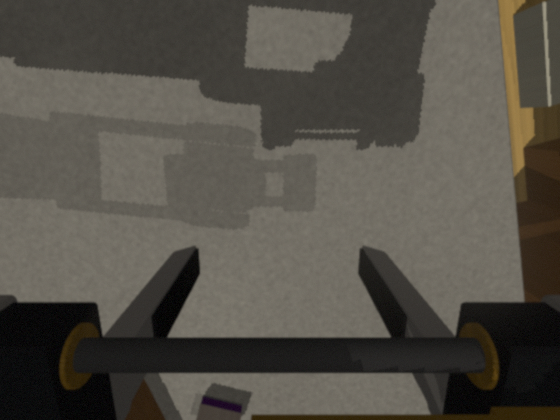

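The pictures show the candidates for the blue-lidded tin:
- Blue lid at top (190,250), inside the carton. This one fits the description.
- Purple look-alike at (146,286).
- Red look-alikes at (154,183), (147,243) and (234,245).
- Blue tote rim around (385,257).

The green lid is at (191,287). The lotion bottle is at (281,190), the candle at (316,160) and the tape at (251,161).

```bash
cat > h.py <<'E'
import numpy as np,cv2
from bench import *
def cam(s):
    return np.array(s["intrinsics"]),cv2.Rodrigues(np.array(s["rvec"]))[0],np.array(s["tvec"]).ravel()
def onplane(s,px,z):
    K,R,t=cam(s);px=np.atleast_2d(px).astype(float)
    d=(np.linalg.inv(K)@np.c_[px,np.ones(len(px))].T).T@R  # rows: R^T d
    c=-R.T@t
    return c+d*((z-c[2])/d[:,2])[:,None]
def blobs(s,lo,hi,box=None,amin=30):
    h=cv2.cvtColor(s["color"],cv2.COLOR_RGB2HSV);m=cv2.inRange(h,lo,hi)
    cs,_=cv2.findContours(m,cv2.RETR_EXTERNAL,cv2.CHAIN_APPROX_NONE)
    out=[]
    for c in cs:
        if cv2.contourArea(c)<amin: continue
        M=cv2.moments(c);u,v=M['m10']/M['m00'],M['m01']/M['m00']
        if box and not(box[0]<u<box[2] and box[1]<v<box[3]):continue
        out.append((u,v,cv2.contourArea(c),c))
    return out
E
python3 - <<'E'
from h import *
for n in("top","scene"):
    s=snapshot(n)
    im=s["color"][:,:,::-1]
    for nm,lo,hi in(("blue",(100,120,60),(118,255,255)),("green",(60,80,40),(90,255,255)),("red",(0,200,120),(4,255,255)),("purple",(125,80,40),(150,255,255)),("yellow",(22,180,120),(32,255,255)),("orange",(5,200,120),(14,255,255))):
        for u,v,a,c in blobs(s,lo,hi):
            z=.079 if nm in("blue","green") else .075
            p=onplane(s,(u,v),z)[0]
            w=onplane(s,c[:,0],z)[:,:2]*1000
            print(n,nm,round(u,1),round(v,1),a,p.round(4),[np.round(q,1) for q in cv2.minAreaRect(w.astype(np.float32))])
    if n=="top":
        cv2.imwrite("pics/crA.png",cv2.resize(im[190:345,120:260],None,fx=3.8,fy=3.8,interpolation=cv2.INTER_CUBIC))
        cv2.imwrite("pics/crB.png",cv2.resize(im[185:330,325:440],None,fx=4,fy=4,interpolation=cv2.INTER_CUBIC))
    else: cv2.imwrite("pics/crC.png",cv2.resize(im[180:310,310:470],None,fx=4,fy=4,interpolation=cv2.INTER_CUBIC))
E
```

```text
top blue 189.9 249.5 288.5 [0.5274 0.24   0.079 ] [array([527.3, 239.8]), array([36.2, 57.4]), np.float64(2.9)]
top blue 381.6 256.6 10365.0 [ 0.5087 -0.2541  0.079 ] [array([ 511.5, -252.3]), array([315.7, 229.2]), np.float64(0.8)]
top green 283.1 416.5 177.0 [0.1124 0.0015 0.079 ] [array([113.6,   1.7]), array([104.5,  14.4]), np.float64(89.6)]
top green 191.0 286.5 291.0 [0.4331 0.2357 0.079 ] [array([433.2, 235.6]), array([35.6, 57. ]), np.float64(2.9)]
top red 145.9 242.5 274.5 [0.5456 0.3543 0.075 ] [array([545.6, 354.4]), array([57.3, 35.2]), np.float64(81.9)]
top red 233.6 245.0 255.5 [0.539  0.1282 0.075 ] [array([539.2, 128.2]), array([36. , 52.8]), np.float64(34.1)]
top red 153.0 182.3 255.0 [0.703  0.3401 0.075 ] [array([703. , 340.3]), array([56.8, 34.2]), np.float64(54.0)]
top purple 144.2 285.1 354.5 [0.4367 0.3556 0.075 ] [array([436.7, 355.8]), array([60.7, 41.5]), np.float64(57.4)]
top yellow 251.1 160.5 790.5 [0.7616 0.0843 0.075 ] [array([761.8,  84.4]), array([83.3, 84.3]), np.float64(0.2)]
top yellow 456.4 147.4 44.5 [ 0.7987 -0.4623  0.075 ] [array([ 795.9, -46
[... 874 characters left out ...]
.6)]
scene red 355.7 332.9 507.0 [0.7083 0.3434 0.075 ] [array([708.2, 342.4]), array([57.2, 39. ]), np.float64(55.1)]
scene red 410.2 287.6 447.0 [0.5519 0.3582 0.075 ] [array([555.3, 358.3]), array([56.7, 48.5]), np.float64(83.0)]
scene red 329.9 223.9 261.5 [0.5436 0.1315 0.075 ] [array([543.3, 131.1]), array([38.1, 51.9]), np.float64(34.2)]
scene purple 440.1 258.8 569.5 [0.4473 0.3615 0.075 ] [array([446.6, 360.7]), array([71.9, 51.5]), np.float64(57.4)]
scene yellow 243.1 283.1 1320.5 [0.7881 0.1097 0.075 ] [array([787.2, 109.3]), array([103.2,  81.4]), np.float64(46.9)]
scene orange 250.4 230.6 127.5 [0.6852 0.0186 0.075 ] [array([687.7,  11.7]), array([48.6, 42.7]), np.float64(47.3)]
```

View pics/crA.png

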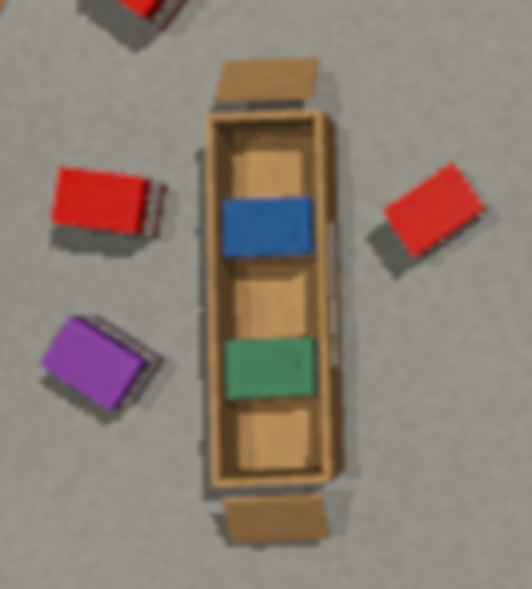

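View pics/crB.png

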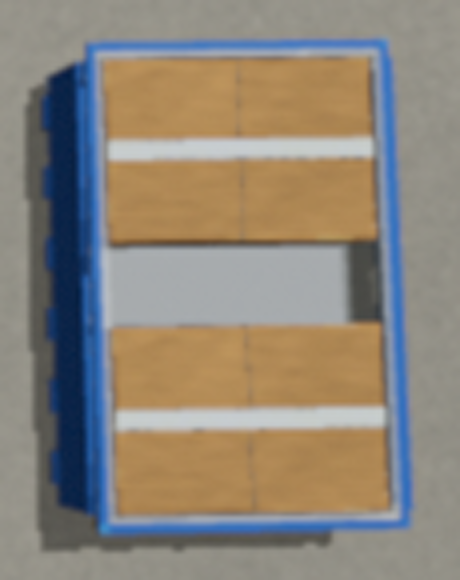

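The crop confirms the blue lid in the carton, upper tin at (265,228), and the green lid below it at (270,368). Next I'll measure the tote gap and the bystanders.

```bash
python3 - <<'E'
from h import *
s=snapshot("top")
h=cv2.cvtColor(s["color"],cv2.COLOR_RGB2HSV)
m=cv2.inRange(h,(8,70,90),(22,255,255))
# carton tops: edges facing the gap, per column
e1=[];e2=[]
for u in range(358,410,3):
    col=m[:,u]; 
    a=[v for v in range(225,250) if col[v]]; b=[v for v in range(262,285) if col[v]]
    e1.append((u,max(a)+.5));e2.append((u,min(b)-.5))
for e in(e1,e2):
    p=onplane(s,e,.092);f=np.polyfit(p[:,1],p[:,0],1);print(f,"yaw slope; x at y=-.26",np.polyval(f,-.26),np.abs(np.polyval(f,p[:,1])-p[:,0]).max())
# carton blocks' extents
for u,v,a,c in blobs(s,(8,70,90),(22,255,255),(330,180,440,330),100):
    w=onplane(s,c[:,0],.092)[:,:2]*1000;print(a,[np.round(q,1) for q in cv2.minAreaRect(w.astype(np.float32))])
# rim outer corners
for p in [(325+88/4,185+45/4),(325+386/4,185+42/4),(325+408/4,185+522/4),(325+102/4,185+530/4)]: print(onplane(s,p,.095)[0].round(4))
# bystanders
for n,p,z in(("lotion",(281,188),.125),("candle",(316,160),.075),("tape",(251,161),.048)):print(n,onplane(s,p,z)[0].round(3))
print("carton yaw",np.degrees(np.arctan2(.24-.2357,.5274-.4331)))
E
```

```text
[3.72888346e-04 5.36850565e-01] yaw slope; x at y=-.26 0.5367536136660814 2.220446049250313e-16
[-0.02511308  0.47774132] yaw slope; x at y=-.26 0.4842707268181131 0.0012901674367544191
1315.5 [array([ 392.9, -263.7]), array([ 51.3, 172.4]), np.float64(0.9)]
1288.5 [array([ 458.6, -263.1]), array([ 52.2, 173.4]), np.float64(1.8)]
1319.0 [array([ 563.8, -261.7]), array([171.6,  51.6]), np.float64(90.0)]
1209.0 [array([ 631. , -260.7]), array([ 50.4, 172.8]), np.float64(1.2)]
[ 0.6638 -0.1646  0.095 ]
[ 0.6661 -0.3582  0.095 ]
[ 0.36  -0.362  0.095]
[ 0.3556 -0.1683  0.095 ]
lotion [0.68  0.007 0.125]
candle [ 0.764 -0.087  0.075]
tape [0.766 0.085 0.048]
carton yaw 2.6108303893941285
```

View pics/crC.png

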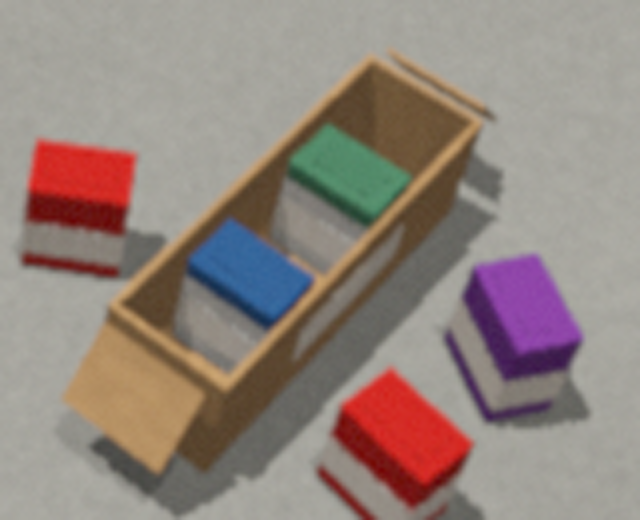

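Gap width comes out at 52.5 mm (should be 54) and the lid size at 36×57 mm (should be 38×58), so both fit. The gap middle is about (0.511, -0.262) with a yaw of about 0.8°. I'm moving over the blue tin at (0.527, 0.240), yaw 2.6°.

Emit:
send_rows(rows=[47,-36,0,0,0,-9,0.7,47,-36,0,0,0,-9,0.7,47,-36,0,0,0,-9,0.7,47,-36,0,0,0,-9,0.7,47,-36,0,0,0,-9,0.7,47,-36,0,0,0,-9,0.7,47,-36,0,0,0,-9,0.7,47,-36,0,0,0,-9,0.7])

```text
time: 1.3
tool_pos: [0.5261, 0.2402, 0.2056]
ee_rot: [-3.141, -0.0, 0.035]
wrist_force: [0.6, 0.3, 0.5]
width: 0.0662
```

Emit:
send_rows(rows=[2,-1,0,0,0,0.3,0.7,0,0,-20,0,0,0,0.7,0,0,-20,0,0,0,0.7,0,0,-20,0,0,0,0.7,0,0,0,0,0,0,0.7,0,0,0,0,0,0,0.7,0,0,0,0,0,0,0.7,0,0,0,0,0,0,0.7])

```text
time: 2.3
tool_pos: [0.5271, 0.2408, 0.1465]
ee_rot: [-3.141, -0.002, 0.046]
wrist_force: [-0.5, -0.7, -0.3]
width: 0.0661
```

```bash
python3 - <<'E'
from h import *
o=get_obs();print(o["tool_pos"],o["ee_rot"],o["wrist_force"],o["width"])
s=snapshot("wrist");cv2.imwrite("pics/w1.png",s["color"][:,:,::-1])
s=snapshot("scene");cv2.imwrite("pics/s1.png",s["color"][:,:,::-1])
E
```

```text
[0.52711003 0.24079442 0.14654049] [-3.14103816e+00 -1.72853256e-03  4.58065610e-02] [-0.46347968 -0.70519056 -0.28470186] 0.06608242142250227
```

View pics/w1.png

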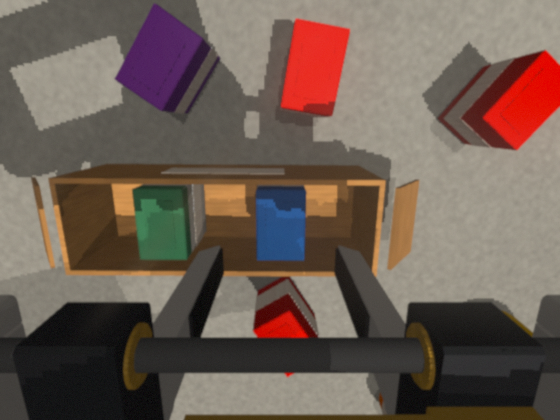

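The wrist view shows the blue lid at (281,223) midway between the fingers. I'll check it by ray.

```bash
cat >> h.py <<'E'
from scipy.spatial.transform import Rotation as Ro
def wplane(s,o,px,z):
    T=np.eye(4);T[:3,:3]=Ro.from_euler('xyz',o["ee_rot"]).as_matrix();T[:3,3]=o["tool_pos"]
    T=T@np.array(s["T_tool_cam"]);K=np.array(s["intrinsics"])
    px=np.atleast_2d(px).astype(float)
    d=(T[:3,:3]@np.linalg.inv(K)@np.c_[px,np.ones(len(px))].T).T;c=T[:3,3]
    return c+d*((z-c[2])/d[:,2])[:,None]
E
python3 - <<'E'
from h import *
o=get_obs();s=snapshot("wrist")
for lo,hi in(((100,120,40),(118,255,255)),((60,80,30),(90,255,255))):
  for u,v,a,c in blobs(s,lo,hi,amin=500):
    w=wplane(s,o,c[:,0],.079)[:,:2]*1000;print(u,v,[np.round(q,1) for q in cv2.minAreaRect(w.astype(np.float32))])
E
```

```text
280.5227062094532 224.49057769539698 [array([527.6, 240.7]), array([37.9, 57.5]), np.float64(2.6)]
160.9981687701064 223.43449641177926 [array([434.9, 237.2]), array([40.8, 59. ]), np.float64(2.6)]
```

Both views agree on blue at (0.5275, 0.2405), yaw 2.6°. I'm descending 120 mm.

Emit:
send_rows(rows=[0,0,-20,0,0,0,0.7,0,0,-20,0,0,0,0.7,0,0,-20,0,0,0,0.7,0,0,-20,0,0,0,0.7,0,0,-20,0,0,0,0.7,0,0,-15,0,0,0,0.7,0,0,-5,0,0,0,0.7,0,0,0,0,0,0,0.7])

```text
time: 3.45
tool_pos: [0.5268, 0.2405, 0.0255]
ee_rot: [3.142, -0.0, 0.046]
wrist_force: [-0.2, -0.4, 0.3]
width: 0.0658
```

Emit:
send_rows(rows=[0,0,0,0,0,0,0,0,0,0,0,0,0,0,0,0,0,0,0,0,0,0,0,0,0,0,0,0,0,0,0,0,0,0,0,0,0,0,0,0,0,0,0,0,0,0,0,0,0,0,0,0,0,0,0,0])

```text
time: 4.45
tool_pos: [0.5277, 0.2408, 0.0262]
ee_rot: [-3.141, -0.003, 0.046]
wrist_force: [4.0, 0.4, 2.5]
width: 0.038
```

Width is 38 mm, so the tin is gripped. I'm lifting 130 mm and holding.

Emit:
send_rows(rows=[0,0,10,0,0,0,0,0,0,20,0,0,0,0,0,0,25,0,0,0,0,0,0,25,0,0,0,0,0,0,25,0,0,0,0,0,0,20,0,0,0,0,0,0,10,0,0,0,0,0,0,0,0,0,0,0])

```text
time: 5.45
tool_pos: [0.5259, 0.2404, 0.1598]
ee_rot: [3.141, 0.002, 0.046]
wrist_force: [0.2, 0.3, -6.7]
width: 0.0381
```

Emit:
send_rows(rows=[0,0,0,0,0,0,0,0,0,0,0,0,0,0,0,0,0,0,0,0,0,0,0,0,0,0,0,0,0,0,0,0,0,0,0,0,0,0,0,0,0,0,0,0,0,0,0,0,0,0,0,0,0,0,0,0])

```text
time: 6.45
tool_pos: [0.5267, 0.2405, 0.1605]
ee_rot: [-3.142, -0.0, 0.046]
wrist_force: [-0.2, 0.6, -5.0]
width: 0.0375
```

```bash
python3 - <<'E'
from h import *
f=[]
for i in range(4):
    o=get_obs();f.append(o["wrist_force"][2]);s=snapshot("scene")
print(f,o["wrist_force"],o["joint_torque"],o["width"])
cv2.imwrite("pics/s2.png",s["color"][:,:,::-1])
E
```

```text
[np.float64(-5.028508290330672), np.float64(-5.787536273015804), np.float64(-5.513616765881249), np.float64(-4.856965036883419)] [-0.62630909 -1.45693373 -4.85696504] [-2.68605045e-04 -4.02382743e+01 -3.27983165e+01  7.38662342e-02
 -4.81126001e-03  9.24953588e-05] 0.03780600238154964
```

View pics/s2.png

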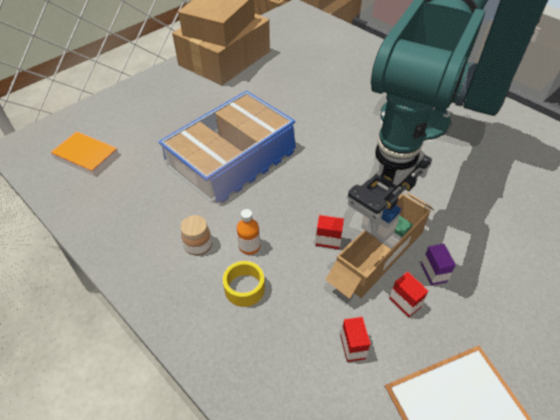

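Blue weighs about 5.3 N, so it's the full tin. The picture shows it held over the carton with green still standing. I'm setting it down on free bench near (0.42, 0.03).

Emit:
send_rows(rows=[-7,-14,0,0,0,0,0,-15,-30,0,0,0,-0.5,0,-21,-40,0,0,0,-0.5,0,-21,-42,0,0,0,-0.5,0,-21,-40,0,0,0,-0.3,0,-15,-30,0,0,0,0,0,-7,-14,0,0,0,0,0,0,0,0,0,0,0,0])

```text
time: 7.65
tool_pos: [0.4196, 0.03, 0.1608]
ee_rot: [-3.141, -0.001, 0.012]
wrist_force: [0.3, 0.8, -5.7]
width: 0.0382
```

Emit:
send_rows(rows=[0,0,-20,0,0,0,0,0,0,-25,0,0,0,0,0,0,-25,0,0,0,0,0,0,-25,0,0,0,0,0,0,-20,0,0,0,0,0,0,-10,0,0,0,0,0,0,-5,0,0,0,0,0,0,0,0,0,0,0])

```text
time: 8.65
tool_pos: [0.4201, 0.0308, 0.0308]
ee_rot: [-3.141, -0.001, 0.015]
wrist_force: [0.4, 0.2, -5.7]
width: 0.0378
```

Emit:
send_rows(rows=[0,0,-3,0,0,0,0,0,0,-3,0,0,0,0,0,0,-2,0,0,0,0,0,0,-1,0,0,0,0,0,0,0,0,0,0,0,0,0,0,0,0,0,0,0,0,0,0,0,0,0,0,0,0,0,0,0,0])

```text
time: 9.65
tool_pos: [0.4198, 0.0305, 0.0221]
ee_rot: [3.141, -0.0, 0.014]
wrist_force: [-3.5, -1.1, 5.6]
width: 0.0378
```

Contact felt (+5.6 N), so the tin is down. I'm releasing and rising.

Emit:
send_rows(rows=[0,0,0,0,0,0,0.7,0,0,0,0,0,0,0.7,0,0,0,0,0,0,0.7,0,0,15,0,0,0,0.7,0,0,30,0,0,0,0.7,0,0,40,0,0,0,0.7,0,0,40,0,0,0,0.7,0,0,15,0,0,0,0.7])

```text
time: 10.65
tool_pos: [0.4214, 0.0305, 0.1652]
ee_rot: [3.141, -0.007, 0.014]
wrist_force: [-0.0, -0.3, -0.4]
width: 0.0657
```

Emit:
send_rows(rows=[0,14,0,0,0,0,0.7,2,30,0,0,0,0.5,0.7,4,40,0,0,0,0.5,0.7,4,42,0,0,0,0.5,0.7,4,40,0,0,0,0.3,0.7,0,28,0,0,0,0,0.7,0,12,0,0,0,0,0.7,0,0,0,0,0,0,0.7])

```text
time: 11.65
tool_pos: [0.4328, 0.2368, 0.16]
ee_rot: [3.14, 0.003, 0.047]
wrist_force: [0.3, -1.3, -0.1]
width: 0.066
```

```bash
python3 - <<'E'
from h import *
o=get_obs();s=snapshot("wrist");cv2.imwrite("pics/w3.png",s["color"][:,:,::-1]);print(o["tool_pos"],o["ee_rot"])
for lo,hi in(((60,80,30),(90,255,255)),):
  for u,v,a,c in blobs(s,lo,hi,amin=500):
    w=wplane(s,o,c[:,0],.079)[:,:2]*1000;print(u,v,[np.round(q,1) for q in cv2.minAreaRect(w.astype(np.float32))])
s=snapshot("scene");cv2.imwrite("pics/s3.png",s["color"][:,:,::-1])
s=snapshot("top")
for u,v,a,c in blobs(s,(100,120,40),(118,255,255)):
    w=onplane(s,c[:,0],.075)[:,:2]*1000;print(u,v,[np.round(q,1) for q in cv2.minAreaRect(w.astype(np.float32))])
E
```

```text
[0.43277982 0.2367745  0.16001783] [3.14033876e+00 2.58433991e-03 4.70150538e-02]
279.56699052416934 220.2980088760945 [array([433. , 236.6]), array([37.3, 56.9]), np.float64(2.4)]
271.3558636626227 291.87521663778165 [array([418.6,  30.4]), array([53.9, 35.5]), np.float64(89.9)]
381.5582207207207 256.64255148005145 [array([ 511.5, -253.2]), array([316.5, 229.8]), np.float64(0.8)]
```

View pics/s3.png

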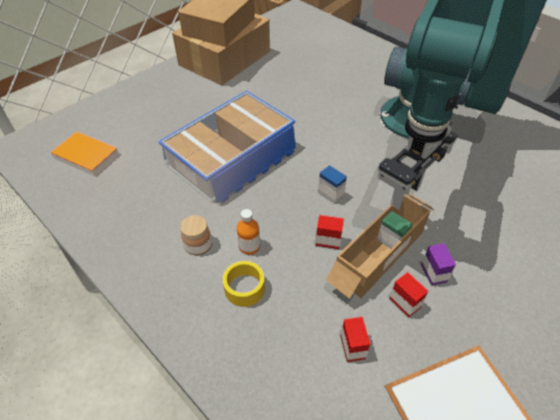

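View pics/w3.png

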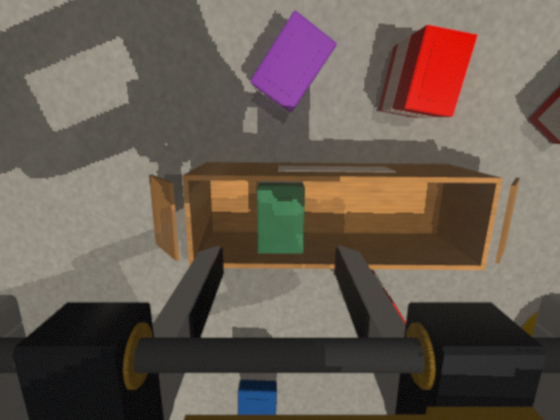

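Blue stands upright on the bench at about (0.419, 0.030), scene pixel (333,183). Green is centred under the tool, at (280,220) in the wrist view. I'm descending 134 mm, gripping and lifting.

Emit:
send_rows(rows=[0,0,-20,0,0,0,0.7,0,0,-25,0,0,0,0.7,0,0,-25,0,0,0,0.7,0,0,-25,0,0,0,0.7,0,0,-20,0,0,0,0.7,0,0,-14,0,0,0,0.7,0,0,-5,0,0,0,0.7,0,0,0,0,0,0,0.7])

```text
time: 12.8
tool_pos: [0.4339, 0.2363, 0.0277]
ee_rot: [-3.142, -0.0, 0.045]
wrist_force: [0.1, -0.6, 0.4]
width: 0.0656
```

Emit:
send_rows(rows=[0,0,0,0,0,0,0,0,0,0,0,0,0,0,0,0,0,0,0,0,0,0,0,0,0,0,0,0,0,0,0,0,0,0,0,0,0,0,0,0,0,0,0,0,0,0,0,0,0,0,0,0,0,0,0,0])

```text
time: 13.8
tool_pos: [0.434, 0.2367, 0.0279]
ee_rot: [-3.141, -0.001, 0.046]
wrist_force: [-0.8, -0.3, 5.2]
width: 0.0378
```

Emit:
send_rows(rows=[0,0,10,0,0,0,0,0,0,20,0,0,0,0,0,0,25,0,0,0,0,0,0,25,0,0,0,0,0,0,25,0,0,0,0,0,0,20,0,0,0,0,0,0,10,0,0,0,0,0,0,0,0,0,0,0])

```text
time: 14.8
tool_pos: [0.4339, 0.2365, 0.1627]
ee_rot: [-3.141, -0.001, 0.046]
wrist_force: [1.1, -0.5, -2.3]
width: 0.0382
```

Emit:
send_rows(rows=[0,0,0,0,0,0,0,0,0,0,0,0,0,0,0,0,0,0,0,0,0,0,0,0,0,0,0,0,0,0,0,0,0,0,0,0,0,0,0,0,0,0,0,0,0,0,0,0,0,0,0,0,0,0,0,0])

```text
time: 15.8
tool_pos: [0.4337, 0.2365, 0.1625]
ee_rot: [-3.142, -0.0, 0.046]
wrist_force: [-0.8, 0.1, -1.4]
width: 0.0377
```

```bash
python3 - <<'E'
from h import *
f=[]
for i in range(4):
    o=get_obs();f.append(round(o["wrist_force"][2],2));s=snapshot("scene")
print(f,o["tool_pos"],o["width"])
cv2.imwrite("pics/s4.png",s["color"][:,:,::-1])
E
```

```text
[np.float64(-1.35), np.float64(-1.23), np.float64(-1.58), np.float64(-2.04)] [0.43372685 0.23652625 0.16251929] 0.037593657945058395
```

View pics/s4.png

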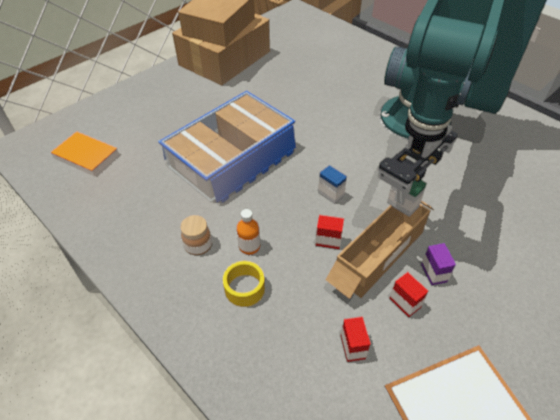

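Green weighs about 1.6 N, so it's the light one. I'm lowering it straight back into the carton.

Emit:
send_rows(rows=[0,0,-15,0,0,0,0,0,0,-25,0,0,0,0,0,0,-30,0,0,0,0,0,0,-30,0,0,0,0,0,0,-20,0,0,0,0,0,0,-10,0,0,0,0,0,0,-4,0,0,0,0,0,0,-1,0,0,0,0])

```text
time: 17.0
tool_pos: [0.4343, 0.2368, 0.0281]
ee_rot: [-3.141, -0.002, 0.046]
wrist_force: [-0.1, 0.1, -1.3]
width: 0.0377
```

Emit:
send_rows(rows=[0,0,0,0,0,0,0,0,0,0,0,0,0,0,0,0,0,0,0,0,0.7,0,0,0,0,0,0,0.7,0,0,0,0,0,0,0.7,0,0,15,0,0,0,0.7,0,0,35,0,0,0,0.7,0,0,50,0,0,0,0.7])

```text
time: 18.0
tool_pos: [0.4328, 0.2362, 0.1282]
ee_rot: [3.141, 0.002, 0.046]
wrist_force: [0.2, 0.1, 0.2]
width: 0.0655
```

Emit:
send_rows(rows=[0,0,25,0,0,0,0.9,0,-15,5,0,0,8.6,0.9,-2,-30,0,0,0,10,0.9,-3,-40,0,0,0,10,0.9,-3,-40,0,0,0,10,0.9,-3,-40,0,0,0,10,0.9,-2,-30,0,0,0,10,0.9,0,-11,0,0,0,10,0.9])

```text
time: 19.0
tool_pos: [0.4208, 0.029, 0.1589]
ee_rot: [3.14, -0.0, 1.246]
wrist_force: [0.4, -0.1, -0.6]
width: 0.085
```

Emit:
send_rows(rows=[0,0,0,0,0,10,0.9,0,0,0,0,0,9.6,0.9,0,0,0,0,0,0,0.9,0,0,0,0,0,0,0.9,0,0,0,0,0,0,0.9,0,0,0,0,0,0,0.9,0,0,0,0,0,0,0.9,0,0,0,0,0,0,0.9])

```text
time: 20.0
tool_pos: [0.4207, 0.0305, 0.1574]
ee_rot: [-3.141, -0.0, 1.585]
wrist_force: [-0.3, 0.6, 0.4]
width: 0.0847
```

```bash
python3 - <<'E'
from h import *
o=get_obs();s=snapshot("wrist");cv2.imwrite("pics/w5.png",s["color"][:,:,::-1]);print(o["tool_pos"],o["ee_rot"],o["joint_positions"])
for lo,hi in(((100,120,30),(118,255,255)),):
  for u,v,a,c in blobs(s,lo,hi,amin=500):
    w=wplane(s,o,c[:,0],.075)[:,:2]*1000;print(u,v,[np.round(q,1) for q in cv2.minAreaRect(w.astype(np.float32))])
s=snapshot("scene");cv2.imwrite("pics/s5.png",s["color"][:,:,::-1])
E
```

```text
[0.42070322 0.03053541 0.15744191] [-3.14144245e+00 -9.59003216e-05  1.58482241e+00] [-6.22054661e-02 -1.89505541e-01  1.72994760e+00  8.42217084e-05
  1.60130767e+00 -1.64702532e+00]
280.14439946018894 220.08879892037783 [array([417.4,  29.5]), array([37.9, 57. ]), np.float64(0.9)]
64.01527825522325 224.6577416192404 [array([ 431.6, -148.5]), array([154.3,  78.2]), np.float64(0.8)]
```

View pics/w5.png

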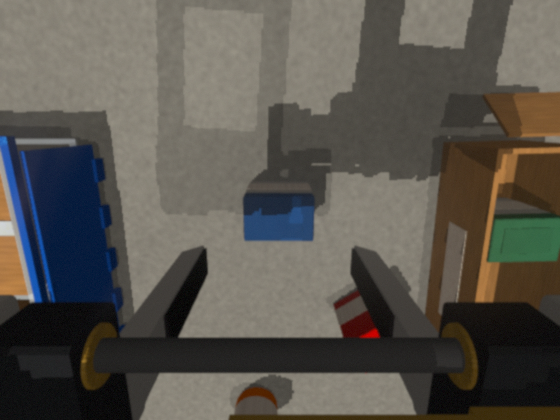

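View pics/s5.png

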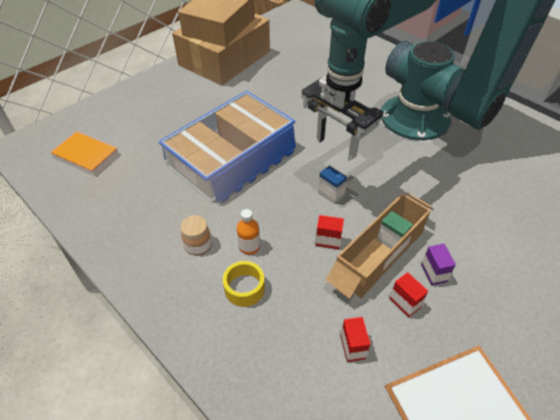

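Blue is at wrist (280,220), centre (0.418, 0.030), yaw 0.9°. Green is upright in the carton. I'm shifting -2 mm in x, descending and gripping across the 58 mm side.

Emit:
send_rows(rows=[-2,-1,-20,0,0,0,0.9,0,0,-25,0,0,0,0.9,0,0,-25,0,0,0,0.9,0,0,-25,0,0,0,0.9,0,0,-20,0,0,0,0.9,0,0,-12,0,0,0,0.9,0,0,-4,0,0,0,0.9,0,0,0,0,0,0,0.9])

```text
time: 21.1
tool_pos: [0.419, 0.0295, 0.0269]
ee_rot: [3.141, -0.0, 1.585]
wrist_force: [0.4, -0.4, -0.5]
width: 0.0844
```

Emit:
send_rows(rows=[0,0,0,0,0,0,0,0,0,0,0,0,0,0,0,0,0,0,0,0,0,0,0,0,0,0,0,0,0,0,0,0,0,0,0,0,0,0,0,0,0,0,0,0,0,0,0,0,0,0,0,0,0,0,0,0])

```text
time: 22.1
tool_pos: [0.419, 0.0298, 0.0269]
ee_rot: [3.141, -0.001, 1.585]
wrist_force: [-0.5, 2.8, 5.6]
width: 0.0581
```

Emit:
send_rows(rows=[0,0,10,0,0,0,0,0,0,25,0,0,0,0,0,0,30,0,0,0,0,0,0,35,0,0,0,0,0,0,35,0,0,0,0,0,0,25,0,0,0,0,0,0,10,0,0,0,0,0,0,0,0,0,0,0])

```text
time: 23.1
tool_pos: [0.4184, 0.0292, 0.1957]
ee_rot: [-3.14, 0.0, 1.585]
wrist_force: [0.5, 0.1, -5.8]
width: 0.0576
```

Emit:
send_rows(rows=[6,-20,0,0,0,0,0,12,-40,0,0,0,0,0,18,-56,0,0,0,0,0,18,-58,0,0,0,0,0,18,-56,0,0,0,0,0,12,-40,0,0,0,0,0,8,-21,0,0,0,0,0,0,0,0,0,0,0,0])

```text
time: 24.1
tool_pos: [0.5097, -0.2626, 0.193]
ee_rot: [-3.137, -0.003, 1.583]
wrist_force: [-0.5, 0.6, -5.3]
width: 0.0576
```

Emit:
send_rows(rows=[0,0,-15,0,0,0,0,0,0,-20,0,0,0,0,0,0,-10,0,0,0,0,0,0,0,0,0,0,0,0,0,0,0,0,0,0,0,0,0,0,0,0,0,0,0,0,0,0,0,0,0,0,0,0,0,0,0])

```text
time: 25.1
tool_pos: [0.5108, -0.2616, 0.1518]
ee_rot: [3.141, 0.0, 1.585]
wrist_force: [-0.3, -0.5, -5.3]
width: 0.0576
```

```bash
python3 - <<'E'
from h import *
o=get_obs();s=snapshot("wrist");im=s["color"][:,:,::-1];cv2.imwrite("pics/w6.png",im);print(o["tool_pos"],o["ee_rot"],o["wrist_torque"],o["wrist_force"])
s=snapshot("scene");cv2.imwrite("pics/s6.png",cv2.resize(s["color"][60:230,130:370,::-1],None,fx=3,fy=3,interpolation=cv2.INTER_CUBIC))
E
```

```text
[ 0.51083774 -0.26161225  0.15183644] [3.14111581e+00 2.45892348e-04 1.58488620e+00] [0.06177338 0.01422415 0.02009248] [-0.30194475 -0.50370422 -5.31540233]
```

View pics/w6.png

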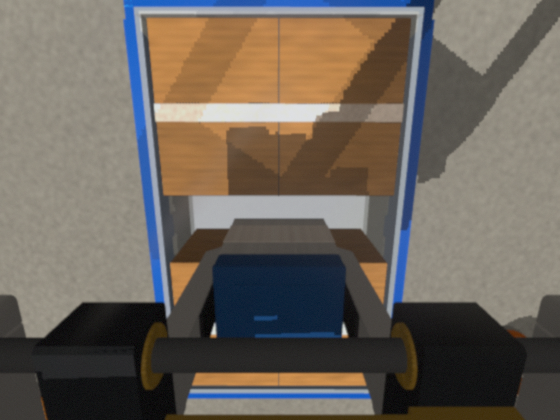

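View pics/s6.png

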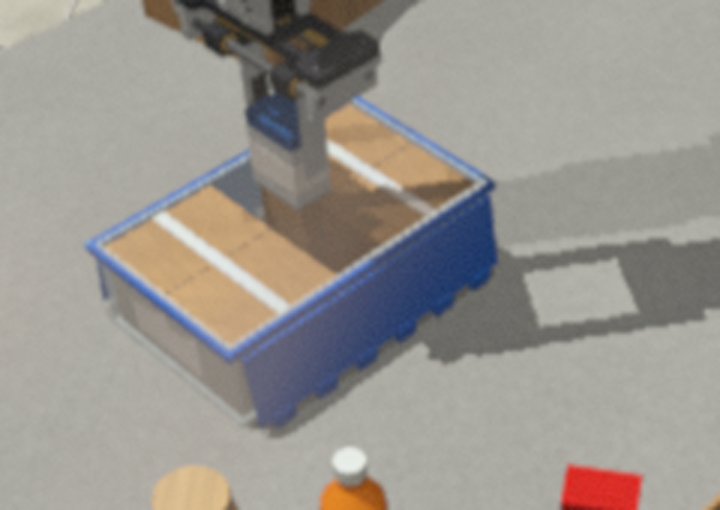

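The wrist view shows the gap edges at v≈195 and v≈262, with the tin above them. I'll check the gap by ray.

```bash
python3 - <<'E'
from h import *
o=get_obs();s=snapshot("wrist")
for p in[(165,195),(280,195),(400,195),(173,262),(386,262)]:print(p,wplane(s,o,p,.092)[0].round(4))
for p in[(147,14),(411,14)]:print(p,wplane(s,o,p,.092)[0].round(4))
u,v,a,c=max((b for b in blobs(s,(100,120,30),(118,255,255),(200,240,360,340),300)),key=lambda b:b[2])
print(u,v,cv2.boundingRect(c))
z=o["tool_pos"][2]-.027+.075
w=wplane(s,o,c[:,0],z)[:,:2]*1000;print([np.round(q,1) for q in cv2.minAreaRect(w.astype(np.float32))])
E
```

```text
(165, 195) [ 0.4847 -0.3467  0.092 ]
(280, 195) [ 0.4835 -0.2616  0.092 ]
(400, 195) [ 0.4822 -0.1728  0.092 ]
(173, 262) [ 0.5385 -0.3447  0.092 ]
(386, 262) [ 0.5359 -0.1777  0.092 ]
(147, 14) [ 0.3659 -0.3489  0.092 ]
(411, 14) [ 0.3634 -0.1794  0.092 ]
278.0234644582471 296.74456932531467 (213, 255, 132, 83)
[array([ 506.3, -262.1]), array([40.7, 58. ]), np.float64(0.9)]
```

The gap centre is x=0.510, and the tin centre comes out within a few mm of it. The lid blob includes the lid's front face, which biases x low by about 4 mm. With 8 mm of clearance each side, I'm lowering slowly.

Emit:
send_rows(rows=[0,0,-8,0,0,0,0,0,0,-10,0,0,0,0,0,0,-10,0,0,0,0,0,0,-10,0,0,0,0,0,0,-10,0,0,0,0,0,0,-8,0,0,0,0,0,0,-4,0,0,0,0,0,0,0,0,0,0,0])

```text
time: 26.25
tool_pos: [0.5106, -0.2614, 0.0912]
ee_rot: [-3.141, -0.0, 1.585]
wrist_force: [-0.2, -0.6, -6.1]
width: 0.0579
```

Emit:
send_rows(rows=[0,0,-8,0,0,0,0,0,0,-10,0,0,0,0,0,0,-10,0,0,0,0,0,0,-10,0,0,0,0,0,0,-8,0,0,0,0,0,0,-5,0,0,0,0,0,0,-3,0,0,0,0,0,0,0,0,0,0,0])

```text
time: 27.25
tool_pos: [0.5107, -0.2615, 0.0375]
ee_rot: [-3.142, -0.0, 1.585]
wrist_force: [-0.3, -0.5, -5.6]
width: 0.058
```

Underside is about 6.5 mm above the floor with no contact yet. I'm lowering gently.

Emit:
send_rows(rows=[0,0,-2,0,0,0,0,0,0,-2,0,0,0,0,0,0,-1,0,0,0,0,0,0,-1,0,0,0,0,0,0,-1,0,0,0,0,0,0,0,0,0,0,0,0,0,0,0,0,0,0,0,0,0,0,0,0,0])

```text
time: 28.25
tool_pos: [0.5108, -0.2615, 0.031]
ee_rot: [3.141, 0.0, 1.585]
wrist_force: [-1.9, 1.1, -1.4]
width: 0.0579
```

Force is down from -5.6 to -1.4 N, so the tin is on the floor. One more mm, then release.

Emit:
send_rows(rows=[0,0,-0.7,0,0,0,0,0,0,0,0,0,0,0,0,0,0,0,0,0,0.75,0,0,0,0,0,0,0.75,0,0,0,0,0,0,0.75,0,0,0,0,0,0,0.75,0,0,10,0,0,0,0.75,0,0,15,0,0,0,0.75])

```text
time: 29.25
tool_pos: [0.5106, -0.2614, 0.0554]
ee_rot: [-3.141, -0.0, 1.585]
wrist_force: [0.8, -1.0, 0.8]
width: 0.0707
```

Emit:
send_rows(rows=[0,0,20,0,0,0,0.75,0,0,30,0,0,0,0.75,0,0,40,0,0,0,0.75,0,0,40,0,0,0,0.75,-20,0,30,0,0,0,0.75,-40,0,0,0,0,0,0.75,-40,0,0,0,0,0,0.75,-20,0,0,0,0,0,0.75])

```text
time: 30.25
tool_pos: [0.3894, -0.2616, 0.2168]
ee_rot: [3.139, 0.002, 1.584]
wrist_force: [0.1, -0.5, 0.3]
width: 0.0705
```

```bash
python3 - <<'E'
from h import *
o=get_obs();print(o["tool_pos"],o["wrist_force"],o["time"])
s=snapshot("wrist");cv2.imwrite("pics/w7.png",s["color"][:,:,::-1])
for u,v,a,c in blobs(s,(100,120,30),(118,255,255),(150,100,400,330),500):
    w=wplane(s,o,c[:,0],.079)[:,:2]*1000;print(u,v,[np.round(q,1) for q in cv2.minAreaRect(w.astype(np.float32))])
s=snapshot("scene");cv2.imwrite("pics/s7.png",s["color"][:,:,::-1])
s=snapshot("top");cv2.imwrite("pics/t7.png",s["color"][:,:,::-1])
for u,v,a,c in blobs(s,(60,80,40),(90,255,255)):
    w=onplane(s,c[:,0],.079)[:,:2]*1000;print(u,v,[np.round(q,1) for q in cv2.minAreaRect(w.astype(np.float32))])
E
```

```text
[ 0.38943313 -0.26159021  0.21680228] [ 0.08733101 -0.49803383  0.30439416] 30.25
277.4488524590164 312.44185792349725 [array([ 511.1, -262.3]), array([36. , 58.5]), np.float64(0.9)]
272.0578720637243 203.51589043322767 [array([ 411. , -264.1]), array([107.9, 210.1]), np.float64(0.8)]
283.6666666666667 416.4590643274854 [array([113.6,   0.4]), array([102. ,  14.4]), np.float64(89.6)]
238.2037429378531 410.6998587570621 [array([133.5, 110.9]), array([94.5, 52.8]), np.float64(89.6)]
435.2042431049544 355.80911019593157 [array([ 211.7, -357. ]), array([211.4, 441.4]), np.float64(49.0)]
191.07041453719478 286.39409426462237 [array([433.4, 235.6]), array([36. , 56.9]), np.float64(2.9)]
```

View pics/w7.png

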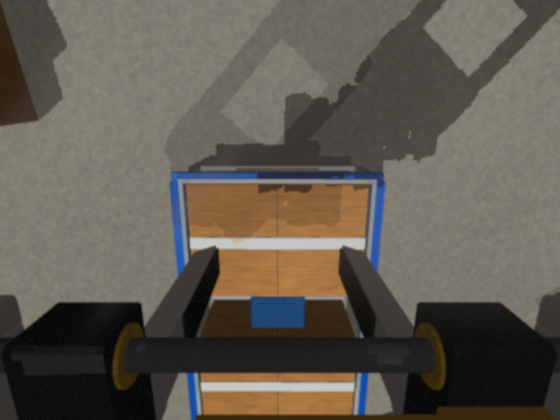

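View pics/s7.png

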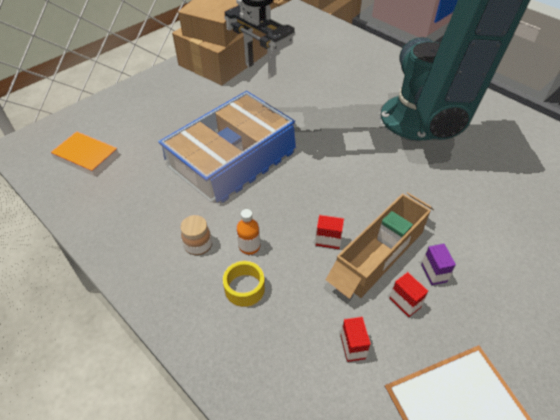

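Blue stands in the gap, with its lid at (0.511, -0.262) and a 36×58 mm footprint consistent with upright at lid height 79 mm. Green is upright in the carton and the bystanders haven't moved. The gripper is clear, so I'm handing in.

```bash
python3 -c "
from bench import *
print(close_job())"
```

```text
the job is handed in; nothing more can be done
None
```

The blue-lidded tin is the heavier one, and it now stands upright on the floor of the tote gap. I handed the job in at about 30 s of the 69 s allowed; the hand-in reported no verdict.

- **Weighing:** I lifted and held each tin in turn. Blue read about 5.3 N (full) and green about 1.6 N (nearly empty).
- **Moves:** I set blue down on the bench, then weighed green and put it back in its carton. I then gripped blue again across its 58 mm side and lowered it slowly into the gap until the force showed it had touched the floor.
- **Last checks:**
  - Blue's lid is at (0.511, -0.262), within about 1 mm of my measured gap middle, and its 36×58 mm outline fits an upright tin.
  - Green is in the carton at (0.433, 0.236), where it started.
  - The lotion bottle, candle jar, roll of tape and look-alike tins are in the same places in the last scene picture.
  - The gripper is clear of everything, with wrist force near zero.
- **One disagreement:** just before lowering, the wrist camera put blue's centre about 4 mm off in x. I took this to be the lid's front face counted in the outline, and the check after placing agreed with that.

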